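Separator and second layer of vent grilles in the packing tray

TASK

Pack the second layer of vent grilles: slide the hardboard separator along its shelf, without lifting it, until it lies fully home against the tray's end stop on top of the two grilles already packed, then gently lay the two loose grilles on it, each squarely above one of those below and pointing the same way. Last, hang the folded metal marker astride the tray's bar, near the bar's middle, to show that the tray is full. Leave the bottom grilles in their place and the things around the tray alone.

Things in the scene. Friction and masses are not known exactly. Their poses are not given: they have to be found in the camera images.
- tray: grey packing tray fixed to the bench. Origin: bench level under the centre of its bay; y is the slide direction, from the shelf (-y) through the bay to the end stop and the bar (+y), z up. Bay floor 8 mm high, from y=-68 to +65 mm. Side rails along shelf and bay: inner faces at x=-65 and +65 mm, 8 mm thick, tops 36 mm high.
- shelf_mid (a point): centre of the flat top of the tray's separator shelf, 30 mm above the bench, at tray y=-143 mm; the shelf runs 75 mm either way along y, from its open end (-y) to the edge of the bay. Axes as the tray's.
- end_stop (a point): middle of the inner face of the tray's end stop, at tray y=+65 mm, on its top edge 44 mm above the bench; the stop is 8 mm thick. Axes as the tray's.
- bar_mid (a point): middle of the tray's horizontal round steel bar: 12 mm diameter, along the tray's x, 166 mm clear between its two posts (10 x 24 mm, 104 mm high), bar axis 100 mm above the bench. At tray y=+115 mm; axes as the tray's.
- separator: brown hardboard sheet 126 x 126 x 8 mm, 0.1 kg, origin at the centre of its underside. Starts flat on the tray's shelf between the side rails (2 mm play each side), its trailing (-y) edge free to push. Home, its leading edge touches the end stop (origin at tray y about +2 mm) and it has dropped 2 mm off the shelf onto the bottom grilles: underside 28, top 36 mm above the bench.
- lower_1: bottom grille already packed, loose on the bay floor: white metal, 44 (x) x 110 (y) x 20 (z) mm, origin at the centre of its underside; lies at tray x about -36 mm, its top 28 mm above the bench
- lower_2: the other bottom grille, same shape, at tray x about +36 mm
- grille_a: loose white metal vent grille lying flat on the bench, 44 (x) x 110 (y) x 20 (z) mm, about 0.2 kg, origin at the centre of its underside; solid long sides to grip across its 44 mm width. Lying on the separator its underside is 36 mm above the bench. Either loose grille may go to either place.
- grille_b: the other loose vent grille, same shape
- marker: folded aluminium marker: an upside-down U standing on its two legs, 90 mm long (x, along its fold), 36 mm wide outside (y), 30 inside, 63 high, sheet 3 mm thick, about 0.12 kg; origin at bench level midway between the legs' feet. Grip across its 36 mm width from above. Hung, its inner top rests on the bar, a leg on either side: the origin is then 46 mm above the bench.
- marker_ridge (a point): centre of the marker's inner top face, 60 mm above the marker's origin; hung, it is 6 mm above the bar's axis
- spray_can: bystander: upright can, 56 mm diameter, 120 mm high, origin under its base
- parts_bin: bystander: open blue parts bin 120 x 160 x 60 mm, origin under its centre
- tape_roll: bystander: empty cardboard roll standing on end, 90 mm diameter, 45 mm high, origin under its centre

How it is judged:
By the outcome, as a careful person would: the job done as asked, in the order asked, and still so for the second after the job is handed in, with the robot touching nothing.
It also fails if it takes over 72 s, if anything falls off the work surface, if the arm or the gripper's body presses on something with over 40 N, if the wrist force passes 120 N, or if a joint passes its speed limit or range.

ROBOT

A 6-joint arm with a two-finger parallel gripper is mounted at the origin on the work surface. World frame = base frame: x ahead of the robot, y to its left, z up, the work surface at z = 0. Lengths are in m, angles in rad, forces in N, time in s.
With the tool pointing down it reaches from about 0.375 to 0.975 m from the base axis. Payload 3.8 kg.
Tool frame: the origin (TCP) lies at the centre of the arm's flange, where the gripper is bolted on; the fingertips stand 173 mm ahead of it and the grasp point (between the pads) lies 155 mm ahead of it (bot.tip_reach is the distance from the TCP to the fingertips, in m); z points along the fingers, y is the line along which they close (so a half turn about z gives the same grasp; the last joint's range is limited). The gripper opens to 85 mm and grips with 20 to 120 N. Pads are 22 mm wide; open, the fingers measure 114 mm over their backs; the gripper's body (76 mm by 85 mm) begins 54 mm behind the grasp point. The pads swing forward as they close: fully open they stand 13 mm farther back than shut.
Start: joints at [1.277, 0.264, 1.604, -0, 1.274, -0.037], TCP at [0.171, 0.653, 0.405] pointing down, gripper open.
Joint ranges: [-2.63, 2.63], [-0.94, 2.18], [0.31, 2.57], [-1.31, 4.45], [0, 2.66], [-2.55, 2.55]. Speed limits (rad/s): [2.57, 2.57, 3.14, 3.14, 3.14, 3.14].

INTERFACE

Orientations are given as a rotation vector (axis times angle).
In Python, from workcell import bot gives the robot as it stands.
- The arm moves only by the tool drive_tool, never from a script. Its arguments are lists of equal length, an entry for each row: "claw": the finger opening in mm, from 0 to 85.4; "slide": the shift along the world's x, y, z each as a share of 0.5 m, from -1 to 1, a list of three; "yaw": the turn about the world's z as a share of 180 degrees, from -1 to 1. A call has 1 to 8 rows; each row is the pose to reach, as a shift and turn from the pose commanded when the call began, turning the shorter way round; what a row does not reach only later rows make up. A row lasts 1/12 s, in which the tool goes at most 41.7 mm and 7.16 degrees, less where a joint would pass 70% of its speed; a pose out of reach is approached as far as the arm can. A call with a number of a shift or a turn outside -1 to 1 is refused whole. A call with a gripper value outside its range is refused whole. The fingers move at their own pace and stop on an object; "newtons" is the grip in N (left out, the last holds). Time passes only in rows, so rows that repeat a pose let the fingers close. It gives the time, the measured TCP pose, the force, the opening and the grip force at its end, in the units of the state.
- bot.read_state(): the state, without advancing time (a new reading comes with each control period).
- bot.read_camera(name): name is "side" or "top" or "wrist"; returns a dict with "color" (384x512x3 uint8, red, green, blue), "depth" (384x512 float32, m along the optical axis (not along the pixel's ray), 0 where there is no reading), "mtx" (3x3 intrinsics, pixels), "eye" and "rotation" of the camera in the world. Camera axes: x right, y up, looking along -z (the intrinsics and any distortion apply to the point x, -y, -z); pixel columns grow to the right and rows downward; lengths in m; the calibration is good to about 2 mm. The wrist camera is an equidistant fisheye: a pixel r from the principal point sees the ray r / f radians off the axis. A picture is of the moment at which its call begins.
- bot.finish_job(): hands the job in; it is judged then, once.
The state is a dict: "time": time; "q": joint angles; "joint_vel": joint speeds; "joint_torque": joint torques, N m; "tool_pos": TCP position; "tcp_rot": TCP orientation; "wrist_force": force on the tool from outside, world axes, zero at the start; "torque": the same for the moment, N m; "width": opening from 0.0 (shut) to 1.0 (fully open); "grip_force": force on a finger pad.
Only numpy, scipy, OpenCV 4.12 (cv2) and the standard library are available. Lean on these libraries where they do the work, as an engineer would, in place of code of your own. Each camera call takes 0.05 s, during which the arm holds its last target. There are 200 camera calls.

## Working session

There is one attempt and no reset: what is moved stays moved. The work goes in short steps, Python scripts to look and compute and a tool call to move; the robot and the scene stay as the last step left them, time stands still between calls to the robot, and variables do not carry over. Pictures are saved under pics/ and viewed, at most 10 in all, crops included, and the job is handed in when it is done.

Besides the shell and the picture viewer there is one more tool, called after "Request:" as a command line: name --pt "numbers of a row" for each row, then --argument value for the rest. drive_tool: Moves the arm, as the interface text tells. Shift numbers are shares of 0.5 m and turn numbers shares of 180 degrees, none past 1 either way. Its arguments: {"type":"object","properties":{"claw":{"type":"array","items":{"type":"number"}},"slide":{"type":"array","items":{"type":"array","items":{"type":"number"}}},"yaw":{"type":"array","items":{"type":"number"}},"newtons":{"type":"number"}},"required":["claw","slide","yaw"]}

```bash
mkdir -p pics; ls; cat > h.py <<'E'
import numpy as np, cv2
from workcell import bot
def cloud(c):
    d=c["depth"]; K=np.array(c["mtx"]); v,u=np.mgrid[:d.shape[0],:d.shape[1]]
    P=np.stack([(u-K[0,2])/K[0,0]*d,-(v-K[1,2])/K[1,1]*d,-d],-1)
    W=P@np.array(c["rotation"]).T+np.array(c["eye"]); W[d<=0]=np.nan
    return W
E
python3 - <<'E'
from h import *
import pickle
cs={n:bot.read_camera(n) for n in("top","side")}
pickle.dump(cs,open("c0.pkl","wb"))
for n,c in cs.items():
    cv2.imwrite(f"pics/{n}0.png",c["color"][...,::-1]); print(n,c.keys(),c["mtx"],c["eye"],c["rotation"])
print(bot.read_state())
E
```

```text
pics
top dict_keys(['color', 'depth', 'mtx', 'eye', 'rotation']) [[363.20524203   0.         251.17850442]
 [  0.         363.20524203 192.09040905]
 [  0.           0.           1.        ]] [0.45958993 0.00846307 1.02237663] [ 0.11556334 -0.12582716 -1.57825366]
side dict_keys(['color', 'depth', 'mtx', 'eye', 'rotation']) [[416.68515877   0.         262.08233017]
 [  0.         416.68515877 183.79824644]
 [  0.           0.           1.        ]] [0.26272985 0.68301264 0.74876767] [ 0.27286983 -1.12755122 -2.44812108]
{'time': 0.1, 'q': array([ 1.27709020e+00,  2.64676736e-01,  1.60527317e+00, -3.84372768e-05,
        1.27366603e+00, -3.69342091e-02]), 'joint_vel': array([-0.00028483, -0.00229525, -0.00269112,  0.00011268,  0.00289404,
       -0.00197195]), 'joint_torque': array([ 7.88929992e-04, -5.16712546e+01, -3.68588519e+01,  1.98326265e-04,
        6.43935869e-03,  1.93004695e-05]), 'tool_pos': array([0.17136179, 0.65256023, 0.40346758]), 'tcp_rot': array([-0.40217349, -3.11544326,  0.00314403]), 'wrist_force': array([0.37937624, 0.32856145, 0.28977423]), 'torque': array([-0.00226564,  0.03962613,  0.02326268]), 'grip_force': 0.0, 'width': 0.9991933868362175}
```

View pics/top0.png

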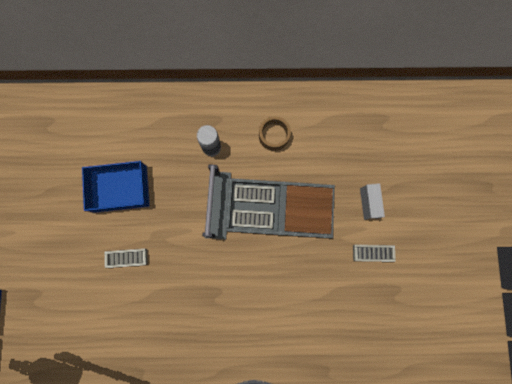

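View pics/side0.png

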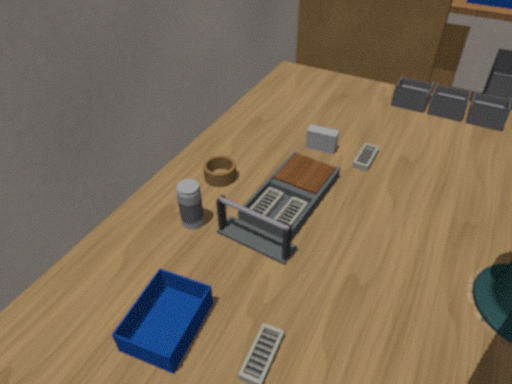

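The top view shows the tray near (270,208) with the bar on the left at (213,203) and the separator at (308,209). The grilles are at (125,258) and (375,253), the marker at (375,201), and the bin, can and roll are to the left and above. The side view agrees.

```bash
sed -i 's/np.array(c\["rotation"\])/R(c)/' h.py; cat >> h.py <<'E'
def R(c): return cv2.Rodrigues(np.array(c["rotation"],float).reshape(3,1))[0]
def onplane(c,uv,z):
    K=np.array(c["mtx"]); uv=np.atleast_2d(uv).astype(float)
    d=np.c_[(uv[:,0]-K[0,2])/K[0,0],-(uv[:,1]-K[1,2])/K[1,1],-np.ones(len(uv))]@R(c).T
    e=np.array(c["eye"]); return e+d*((z-e[2])/d[:,2])[:,None]
def rect(P):
    (c,s,a)=cv2.minAreaRect(P[:,:2].astype(np.float32)*1000); return np.round(c,1),np.round(s,1),round(a,1)
E
python3 - <<'E'
from h import *
import pickle
cs=pickle.load(open("c0.pkl","rb"))
c=cs["top"];W=cloud(c);hsv=cv2.cvtColor(c["color"],cv2.COLOR_RGB2HSV)
print("table z top",np.nanmedian(W[280:350,200:330,2]))
Ws=cloud(cs["side"]);print("table z side",np.nanmedian(Ws[250:370,330:400,2]))
rois={"gA":(95,240,160,280,.02),"gB":(345,238,405,270,.02),"marker":(355,175,395,225,.063),"l_up":(232,182,278,206,.028),"l_dn":(230,207,276,232,.028)}
for n,(x0,y0,x1,y1,z) in rois.items():
    m=np.zeros(hsv.shape[:2],np.uint8); m[y0:y1,x0:x1]=1
    white=(hsv[...,1]<60)&(hsv[...,2]>110)&(m>0)
    mm=cv2.morphologyEx(white.astype(np.uint8),cv2.MORPH_CLOSE,np.ones((5,5)))
    cnt=max(cv2.findContours(mm,0,2)[0],key=cv2.contourArea)
    b=W[mm>0]
    print(n,rect(onplane(c,cnt[:,0],z)),"z",np.nanpercentile(b[:,2],[10,50,90]).round(3))
m=(hsv[...,0]<15)&(hsv[...,1]>110);m[:170]=0;m[245:]=0;m[:,:275]=0;m[:,345:]=0
cnt=max(cv2.findContours(m.astype(np.uint8),0,2)[0],key=cv2.contourArea)
print("sep",rect(onplane(c,cnt[:,0],.038)),np.nanmedian(W[m][:,2]))
# tall tray parts
for lo,hi in((.03,.05),(.085,.12)):
    mm=(W[...,2]>lo)&(W[...,2]<hi)&(W[...,0]>.3)&(W[...,0]<.6)&(W[...,1]>-.3)&(W[...,1]<.25)
    mm[:, :195]=0; mm[:160]=0;mm[:,340:]=0
    print(lo,rect(W[mm]),mm.sum())
S=lambda x0,y0,x1,y1:cv2.resize(c["color"][y0:y1,x0:x1,::-1],None,fx=4,fy=4,interpolation=cv2.INTER_CUBIC)
cv2.imwrite("pics/crop.png",S(195,155,395,275))
E
```

```text
table z top -0.00044486748591043845
table z side 0.0002905292625963174
gA (array([438. , 346.3]), array([ 44.9, 111.1]), 3.4) z [0.003 0.014 0.021]
gB (array([ 443.1, -332.8]), array([110. ,  43.1]), 89.3) z [0.002 0.014 0.02 ]
marker (array([ 582.5, -329.2]), array([91.9, 37.6]), 4.3) z [0.06  0.062 0.064]
l_up (array([610.4,  -6.3]), array([111.3,  46.2]), 86.0) z [0.01  0.021 0.029]
l_dn (array([ 5.346e+02, -3.000e-01]), array([111. ,  58.3]), 85.7) z [0.01  0.021 0.028]
sep (array([ 563.9, -154.3]), array([124.4, 125.5]), 85.3) 0.03754484868281094
0.03 (array([545.1, -62.4]), array([327.8, 115.1]), 88.9) 2309
0.085 (array([545.4, 109.7]), array([ 21.6, 109.5]), 86.3) 226
```

View pics/crop.png

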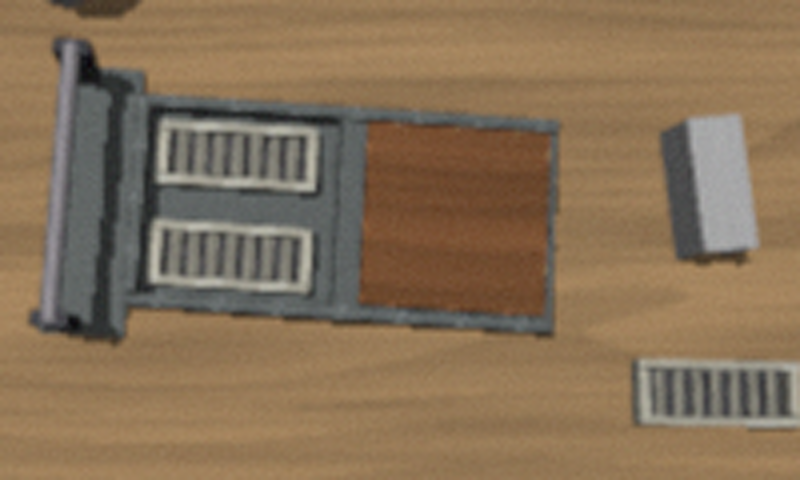

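The crop shows the rails, both lower grilles at crop (238,155) and (230,256), the separator flush near the shelf's open end (crop col 548), and the bar at col 62. Next I fit the tray pose from the rail edges.

```bash
python3 - <<'E'
from h import *
import pickle
cs=pickle.load(open("c0.pkl","rb"))
c=cs["top"];hsv=cv2.cvtColor(c["color"],cv2.COLOR_RGB2HSV).astype(float)
Sg=cv2.GaussianBlur(hsv[...,1],(0,0),.7)
def cross(line,i0,i1,rising):  # strongest gradient, subpixel
    g=np.diff(line[i0:i1])*(1 if rising else -1); k=int(np.argmax(g)); k=min(max(k,1),len(g)-2)
    a,b,d=g[k-1:k+2]; den=a-2*b+d
    return i0+k+.5+(0.5*(a-d)/den if den else 0)
def fit(P):
    P=P[:,:2]*1000
    for _ in range(3):
        vx,vy,x,y=cv2.fitLine(P.astype(np.float32),cv2.DIST_HUBER,0,.01,.01).ravel()
        r=(P-[x,y])@[-vy,vx]; P=P[abs(r)<max(1.5,2*r.std())]
    return vx,vy,x,y,r.std(),len(P)
cols=np.arange(240,330)
up=fit(onplane(c,[(u,cross(Sg[:,u],172,192,False)) for u in cols],.036))
dn=fit(onplane(c,[(u,cross(Sg[:,u],226,246,True)) for u in cols],.0))
rows=np.arange(190,232)
en=fit(onplane(c,[(cross(Sg[v],328,342,True),v) for v in rows],.036))
V=cv2.GaussianBlur(hsv[...,2],(0,0),.7)
bar=fit(onplane(c,[(205+np.argmax(V[v,205:219]),v) for v in range(175,230)],.105))
for n,l in zip(("up","dn","end","bar"),(up,dn,en,bar)):
    print(n,np.round(l,3),"ang",np.degrees(np.arctan2(l[1],l[0])).round(2))
a=np.radians(-3.9)
E
```

```text
up [ 7.60000e-02  9.97000e-01  6.43365e+02 -6.61070e+01  2.26000e-01
  9.00000e+01] ang 85.64
dn [ 7.60000e-02  9.97000e-01  4.93219e+02 -1.20616e+02  4.28000e-01
  9.00000e+01] ang 85.66
end [ 9.97000e-01 -7.80000e-02  5.57768e+02 -2.23111e+02  1.71000e-01
  4.20000e+01] ang -4.49
bar [1.00000e+00 2.00000e-03 5.92999e+02 1.19261e+02 1.01200e+00 3.80000e+01] ang 0.11
```

Request:
drive_tool --claw '[50,50,50,50,50,50,50,50]' --pt "0.257 -0.602 0" --pt "0.257 -0.602 0" --pt "0.257 -0.602 0" --pt "0.257 -0.602 0" --pt "0.257 -0.602 0" --pt "0.257 -0.602 0" --pt "0.257 -0.602 0" --pt "0.257 -0.602 0" --yaw '[-0.296,-0.296,-0.296,-0.296,-0.296,-0.296,-0.296,-0.296]'

```text
time: 0.77
tool_pos: [0.3001, 0.3494, 0.4041]
tcp_rot: [1.764, 2.599, -0.002]
wrist_force: [1.3, -0.6, -0.5]
width: 0.584
grip_force: 0.0
```

```bash
cat >> h.py <<'E'
def st():
    s=bot.read_state(); Rm=cv2.Rodrigues(s["tcp_rot"])[0]
    print("t",round(s["time"],2),"tcp",(s["tool_pos"]*1000).round(1),"yaw_y",np.degrees(np.arctan2(Rm[1,1],Rm[0,1])).round(2),"zax",Rm[:,2].round(3),"F",s["wrist_force"].round(1),"w",round(s["width"]*85.4,1),"g",round(s["grip_force"],1),"q",s["q"].round(2))
E
python3 -c "
from h import *
st(); print(bot.tip_reach,[x for x in dir(bot) if x[0]!='_'])"
```

```text
t 0.77 tcp [300.1 349.4 404.1] yaw_y 21.68 zax [-0.    -0.001 -1.   ] F [ 1.3 -0.6 -0.5] w 49.9 g 0.0 q [ 0.81 -0.15  2.04 -0.    1.25  0.43]
0.1734 ['MotionError', 'finish_job', 'read_camera', 'read_state', 'tip_reach']
```

Request:
drive_tool --claw '[50,50,50,50,50,50,50,50]' --pt "0.257 -0.602 0" --pt "0.257 -0.602 0" --pt "0.257 -0.602 0" --pt "0.257 -0.602 0" --pt "0.257 -0.602 0" --pt "0.257 -0.602 0" --pt "0.257 -0.602 0" --pt "0.257 -0.602 0" --yaw '[-0.146,-0.146,-0.146,-0.146,-0.146,-0.146,-0.146,-0.146]'

```text
time: 1.43
tool_pos: [0.4286, 0.0484, 0.4046]
tcp_rot: [2.303, 2.136, -0.0]
wrist_force: [0.8, 0.6, 0.1]
width: 0.587
grip_force: 0.0
```

Request:
drive_tool --claw '[50,50,50,50,50,50,50,50,50]' --pt "0.257 -0.602 0" --yaw '[0]'

```text
$.slide: bad value
```

Request:
drive_tool --claw '[50,50,50,50,50,50,50,50]' --pt "0.257 -0.602 0" --pt "0.257 -0.602 0" --pt "0.257 -0.602 0" --pt "0.257 -0.602 0" --pt "0.257 -0.602 0" --pt "0.257 -0.602 0" --pt "0.257 -0.602 0" --pt "0.257 -0.602 0" --yaw '[0,0,0,0,0,0,0,0]'

```text
time: 2.1
tool_pos: [0.5573, -0.2528, 0.404]
tcp_rot: [-2.303, -2.136, 0.001]
wrist_force: [0.6, 0.8, 0.9]
width: 0.587
grip_force: 0.0
```

```bash
python3 -c "
from h import *
import pickle
st(); cs={n:bot.read_camera(n) for n in ('top','side','wrist')}
pickle.dump(cs,open('c1.pkl','wb')); st()
w=cs['wrist'];print(w['mtx'],w['eye'],R(w).round(3))
cv2.imwrite('pics/w1.png',w['color'][...,::-1])"
```

```text
t 2.1 tcp [ 557.3 -252.8  404. ] yaw_y -4.33 zax [-0.001 -0.    -1.   ] F [0.6 0.8 0.9] w 50.1 g 0.0 q [-0.47  0.15  1.75 -0.    1.25 -0.39]
t 2.25 tcp [ 557.3 -252.5  403.5] yaw_y -4.47 zax [-0.002  0.001 -1.   ] F [-1.2 -0.5 -0.1] w 50.2 g 0.0 q [-0.47  0.15  1.75 -0.    1.25 -0.39]
[[297.31863964   0.         262.22111653]
 [  0.         297.31863964 192.89199146]
 [  0.           0.           1.        ]] [ 0.56328033 -0.17744892  0.37338455] [[ 0.997  0.076  0.024]
 [-0.08   0.95   0.303]
 [ 0.    -0.304  0.953]]
```

View pics/w1.png

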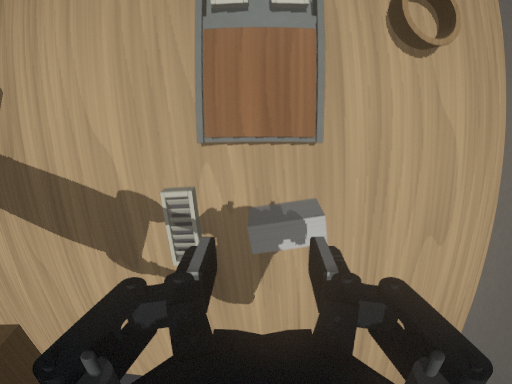

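The wrist view shows the separator (205-317, 27-137) between the rails, grille B at (180,225), the marker at (287,225) and the fingertips near (205,245) and (320,245). I'll use its depth for the fingertip height and refine the nearby poses.

```bash
cat >> h.py <<'E'
def frays(c,uv):
    K=np.array(c["mtx"]);uv=np.atleast_2d(uv).astype(float);p=(uv-[K[0,2],K[1,2]])
    r=np.hypot(*p.T);t=r/K[0,0];s=np.where(r>0,np.sin(t)/np.maximum(r,1e-9),0)
    return np.c_[p[:,0]*s,-p[:,1]*s,-np.cos(t)]
def fplane(c,uv,z):
    d=frays(c,uv)@R(c).T;e=np.array(c["eye"]);return e+d*((z-e[2])/d[:,2])[:,None]
def fcloud(c):
    d=c["depth"];v,u=np.mgrid[:d.shape[0],:d.shape[1]]
    f=frays(c,np.c_[u.ravel(),v.ravel()]);P=f/(-f[:,2:])*d.reshape(-1,1)
    W=P@R(c).T+np.array(c["eye"]);W[d.ravel()<=0]=np.nan;return W.reshape(*d.shape,3)
O=np.array([574.9,-5.8]);A=np.radians(-4.36)
TX=np.array([np.cos(A),np.sin(A)]);TY=np.array([-np.sin(A),np.cos(A)])
def totray(p): p=np.atleast_2d(p)[:,:2]-O; return np.c_[p@TX,p@TY]
def toworld(x,y): return O+x*TX+y*TY
def blob(m,roi):
    x0,y0,x1,y1=roi;q=np.zeros(m.shape,np.uint8);q[y0:y1,x0:x1]=m[y0:y1,x0:x1]
    q=cv2.morphologyEx(q,cv2.MORPH_CLOSE,np.ones((7,7)))
    return max(cv2.findContours(q,0,2)[0],key=cv2.contourArea)[:,0]
E
python3 - <<'E'
from h import *
import pickle
cs=pickle.load(open("c1.pkl","rb"));c=cs["wrist"];W=fcloud(c)
print("table",np.nanmedian(W[150:180,100:150,2]),"sep",np.nanmedian(W[50:120,220:300,2]))
for x0,x1 in((195,222),(308,335)):
    r=W[230:300,x0:x1].reshape(-1,3); r=r[(r[:,2]>.15)]; i=np.argsort(r[:,2])[:15]; print("tip",(1000*np.median(r[i],0)).round(1), (1000*np.percentile(r[:,2],[1,5,20])).round(1))
hsv=cv2.cvtColor(c["color"],cv2.COLOR_RGB2HSV)
brown=((hsv[...,0]<15)&(hsv[...,1]>120))
P=fplane(c,blob(brown.astype(np.uint8),(200,20,322,142)),.038);print("sep",rect(P),totray(rect(P)[0]))
# marker top face via depth from top camera
for n in("top","side"):
    w=cloud(cs[n]);m=(w[...,2]>.052)&(w[...,2]<.075)&(abs(w[...,0]-.582)<.07)&(abs(w[...,1]+.33)<.045)
    print(n,"marker",rect(w[m]),m.sum())
# edges for rails in wrist view
Sg=cv2.GaussianBlur(hsv[...,1].astype(float),(0,0),.7)
for nm,lo,hi,s,z in(("L",185,206,-1,.036),("Rr",315,335,1,.036)):
    pts=[(lo+np.argmax(s*np.diff(Sg[v,lo:hi]))+.5,v) for v in range(40,135)]
    P=fplane(c,pts,z)*1000;t=totray(P);print(nm,np.median(t[:,0]).round(1),np.polyfit(t[:,1],t[:,0],1).round(3))
pts=[(u,132+np.argmax(np.diff(Sg[132:155,u]))+.5) for u in range(205,318)]
t=totray(fplane(c,pts,.036)*1000);print("end",np.median(t[:,1]).round(1),"(base z0)",np.median(totray(fplane(c,pts,0)*1000)[:,1]).round(1))
E
```

```text
table 0.0006599881512504568 sep 0.03876433949035524
tip [ 532.2 -254.1  234.8] [235.5 238.2 245.5]
tip [ 582.  -258.7  235. ] [235.8 239.2 246.6]
sep (array([ 562. , -154.9]), array([123.9, 124.2]), 85.5) [[  -1.52764863 -149.64921079]]
top marker (array([ 581.7, -315.7]), array([53.5,  9. ]), 2.8) 62
side marker (array([ 581.6, -330.6]), array([90.1, 44.7]), 5.1) 307
L -74.6 [  0.    -74.565]
Rr 70.6 [-3.000e-03  7.029e+01]
end -218.1 (base z0) -223.0
```

Request:
drive_tool --claw '[50,50,50,50,50,50,50]' --pt "0 0 -0.37" --pt "0 0 -0.37" --pt "0 0 -0.37" --pt "0 0 -0.37" --pt "0 0 -0.37" --pt "0 0 -0.37" --pt "0 0 -0.37" --yaw '[0,0,0,0,0,0,0]'

```text
time: 2.83
tool_pos: [0.556, -0.2487, 0.2184]
tcp_rot: [-2.299, -2.136, 0.002]
wrist_force: [0.5, 0.8, 0.9]
width: 0.581
grip_force: 0.0
```

```bash
sed -i 's/574.9,-5.8/573.9,-5.7/' h.py; python3 -c "
from h import *
st(); c=bot.read_camera('wrist');W=fcloud(c);r=W[225:310,195:335].reshape(-1,3);print(bot.read_state()['tool_pos'])
T=totray(bot.read_state()['tool_pos']*1000);print(T)
cv2.imwrite('pics/w2.png',c['color'][...,::-1])"
```

```text
t 2.83 tcp [ 556.  -248.7  218.4] yaw_y -4.22 zax [-0.003  0.002 -1.   ] F [0.5 0.8 0.9] w 49.6 g 0.0 q [-0.46  0.32  1.91  0.    0.92 -0.39]
[ 0.55725323 -0.24946988  0.22062153]
[[   1.93350741 -244.32996084]]
```

View pics/w2.png

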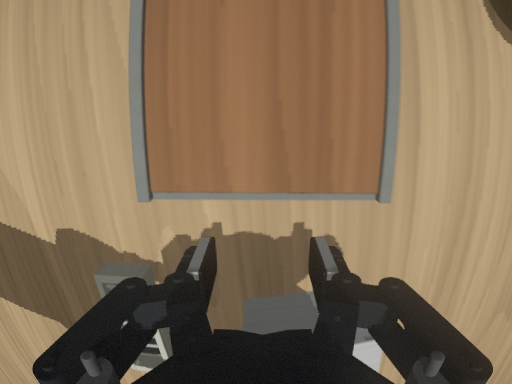

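Request:
drive_tool --claw '[50,50,50,50,50,50,50,50]' --pt "0 0 -0.035" --pt "0 0 -0.035" --pt "0.002 0.028 -0.035" --pt "0.004 0.056 -0.035" --pt "0.006 0.084 -0.035" --pt "0.008 0.112 -0.035" --pt "0.01 0.14 -0.035" --pt "0.012 0.16 -0.035" --yaw '[0,0,0,0,0,0,0,0]'

```text
time: 3.55
tool_pos: [0.5631, -0.168, 0.2028]
tcp_rot: [2.301, 2.138, 0.001]
wrist_force: [-0.2, -1.4, 1.4]
width: 0.583
grip_force: 0.5
```

Request:
drive_tool --claw '[50,50,50,50,50,50,50,50]' --pt "0.002 0.024 0" --pt "0.004 0.048 0" --pt "0.006 0.072 0" --pt "0.007 0.096 0" --pt "0.009 0.12 0" --pt "0.011 0.14 0" --pt "0.012 0.155 0" --pt "0.013 0.165 0" --yaw '[0,0,0,0,0,0,0,0]'

```text
time: 4.22
tool_pos: [0.5694, -0.0865, 0.2019]
tcp_rot: [-2.302, -2.138, 0.0]
wrist_force: [-0.9, -0.2, -0.2]
width: 0.584
grip_force: 0.2
```

```bash
python3 -c "
from h import *
st(); c=bot.read_camera('wrist');print(totray(bot.read_state()['tool_pos']*1000))
cv2.imwrite('pics/w3.png',c['color'][...,::-1])"
```

```text
t 4.22 tcp [569.4 -86.5 201.9] yaw_y -4.23 zax [-0.001  0.    -1.   ] F [-0.9 -0.2 -0.2] w 49.8 g 0.2 q [-0.19  0.29  1.99  0.    0.87 -0.12]
[[  1.66477212 -80.54278346]]
```

View pics/w3.png

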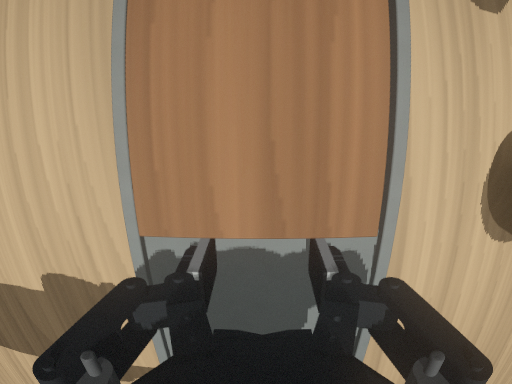

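The separator is moving squarely: its trailing edge is at row 238, at the fingertips. I'll continue slowly.

Request:
drive_tool --claw '[50,50,50,50,50]' --pt "0 0.006 0" --pt "0.001 0.01 0" --pt "0.001 0.013 0" --pt "0.001 0.016 0" --pt "0.001 0.018 0" --yaw '[0,0,0,0,0]'

```text
time: 4.68
tool_pos: [0.5699, -0.0789, 0.2021]
tcp_rot: [2.303, 2.137, -0.0]
wrist_force: [-1.5, -2.9, 0.1]
width: 0.586
grip_force: 1.9
```

Request:
drive_tool --claw '[50,50]' --pt "0 0.002 0" --pt "0 0.003 0" --yaw '[0,0]'

```text
time: 4.85
tool_pos: [0.5699, -0.0783, 0.2023]
tcp_rot: [2.301, 2.137, -0.003]
wrist_force: [-1.4, -7.4, -0.4]
width: 0.59
grip_force: 3.9
```

```bash
python3 -c "
from h import *
for i in range(2):
  st(); c=bot.read_camera('wrist')
W=fcloud(c);print(totray(bot.read_state()['tool_pos']*1000))
for r in (10,60,120,180,225): print(r,(W[r-3:r+4,200:320,2]*1000).reshape(-1).mean().round(1))
import pickle;pickle.dump({'wrist':c,'top':bot.read_camera('top')},open('c3.pkl','wb'))"
```

```text
t 4.85 tcp [569.9 -78.3 202.3] yaw_y -4.24 zax [ 0.    -0.003 -1.   ] F [-1.4 -7.4 -0.4] w 50.4 g 3.9 q [-0.18  0.28  1.99 -0.    0.87 -0.1 ]
t 4.9 tcp [569.9 -78.4 202.3] yaw_y -4.24 zax [ 0.    -0.003 -1.   ] F [-0.9 -7.3 -0.4] w 50.1 g 3.2 q [-0.18  0.28  1.99 -0.    0.87 -0.1 ]
[[  1.52599511 -72.78253539]]
10 nan
60 nan
120 nan
180 nan
225 nan
```

Request:
drive_tool --claw '[50,50,50]' --pt "0 0.003 0" --pt "0 0.005 0" --pt "0 0.005 0" --yaw '[0,0,0]'

```text
time: 5.25
tool_pos: [0.5699, -0.0775, 0.2024]
tcp_rot: [2.298, 2.136, -0.006]
wrist_force: [-1.8, -14.5, -0.2]
width: 0.586
grip_force: 7.2
```

```bash
python3 -c "
from h import *
st();c=bot.read_camera('wrist');W=fcloud(c)*1000
print(np.isnan(W[...,2]).mean())
for r in (60,120,180,225): 
  p=W[r-3:r+4,200:320].reshape(-1,3); print(r,np.nanmedian(p[:,2]).round(1))
cv2.imwrite('pics/w4.png',c['color'][...,::-1])
hsv=cv2.cvtColor(c['color'],cv2.COLOR_RGB2HSV).astype(float);S=hsv[...,1]
for u in (160,190,230,260,290,340,360):
  v=215+np.argmax(-np.diff(S[215:265,u]));print(u,v,totray(fplane(c,[(u,v+.5)],.036)*1000).round(1))"
```

```text
t 5.25 tcp [569.9 -77.5 202.4] yaw_y -4.19 zax [ 0.    -0.006 -1.   ] F [ -1.8 -14.5  -0.2] w 50.0 g 7.2 q [-0.18  0.28  1.99 -0.01  0.87 -0.1 ]
0.0038197835286458335
60 36.8
120 36.9
180 36.8
225 36.9
160 235 [[-53.5 -62.4]]
190 236 [[-36.8 -62.5]]
230 237 [[-15.8 -62.6]]
260 237 [[ -0.5 -62.5]]
290 237 [[ 14.9 -62.6]]
340 236 [[ 41.2 -62.5]]
360 236 [[ 52.4 -62.8]]
```

View pics/w4.png

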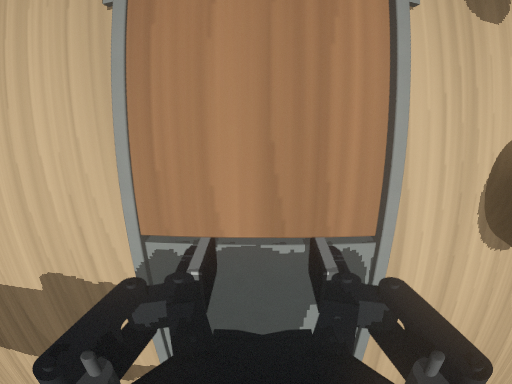

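The separator is home: flat at z≈36.8 mm (it read 38.8 on the shelf), its trailing edge level at row 236-237, with a stiff 14 N contact. I'll back off and refine both grilles and the marker from the side view.

Request:
drive_tool --claw '[50,50,70,70,70,70,70,70]' --pt "-0.003 -0.04 0" --pt "-0.006 -0.08 0" --pt "-0.006 -0.08 0.2" --pt "-0.006 -0.08 0.2" --pt "-0.006 -0.08 0.2" --pt "-0.1 -0.3 0.2" --pt "-0.1 -0.3 0.2" --pt "-0.1 -0.3 0.2" --yaw '[0,0,0,0,0,0,0,0]'

```text
time: 5.97
tool_pos: [0.5196, -0.2257, 0.3034]
tcp_rot: [2.299, 2.137, 0.001]
wrist_force: [-0.8, -0.5, -1.3]
width: 0.823
grip_force: 0.0
```

```bash
python3 - <<'E'
from h import *
import pickle
st()
c=pickle.load(open("c0.pkl","rb"))["side"];hsv=cv2.cvtColor(c["color"],cv2.COLOR_RGB2HSV)
w=((hsv[...,1]<70)&(hsv[...,2]>100)).astype(np.uint8)
W=cloud(c)
for n,roi,y in (("gA",(230,315,300,384),0),("gB",(345,138,388,176),0)):
    b=blob(w,roi); print(n,"z=.02",rect(onplane(c,b,.02)),"z=.01",rect(onplane(c,b,.01)), b.min(0),b.max(0))
for n,cx,cy in(("gA",.438,.346),("gB",.443,-.333)):
    m=(W[...,2]>.014)&(W[...,2]<.03)&(abs(W[...,0]-cx)<.05)&(abs(W[...,1]-cy)<.09); print(n,"depth",rect(W[m]),m.sum())
E
```

```text
t 5.97 tcp [ 519.6 -225.7  303.4] yaw_y -4.18 zax [ 0.002 -0.001 -1.   ] F [-0.8 -0.5 -1.3] w 70.3 g 0.0 q [-0.45  0.14  1.94 -0.    1.05 -0.38]
gA z=.02 (array([436.8, 350.2]), array([ 46.5, 122.2]), 3.8) z=.01 (array([439.2, 345.7]), array([ 47.1, 123.9]), 3.8) [238 323] [283 383]
gB z=.02 (array([ 443.2, -324.3]), array([136.5,  48.9]), 88.2) z=.01 (array([ 445.7, -338.1]), array([138.4,  49.5]), 88.2) [353 143] [378 170]
gA depth (array([437. , 344.6]), array([ 44.7, 110.8]), 3.7) 799
gB depth (array([ 442.4, -335.7]), array([114.2,  44.6]), 88.1) 239
```

Request:
drive_tool --claw '[70,70,70,70,70,70,70,70]' --pt "-0.153 -0.219 0" --pt "-0.153 -0.219 0" --pt "-0.153 -0.219 0" --pt "-0.153 -0.219 0" --pt "-0.153 -0.219 -0.08" --pt "-0.153 -0.219 -0.15" --pt "-0.153 -0.219 -0.15" --pt "-0.153 -0.219 -0.15" --yaw '[0.017,0.017,0.017,0.017,0.017,0.017,0.017,0.017]'

```text
time: 6.63
tool_pos: [0.4423, -0.333, 0.2251]
tcp_rot: [-2.241, -2.193, 0.0]
wrist_force: [-0.3, -1.4, 1.0]
width: 0.821
grip_force: 0.0
```

```bash
python3 -c "
from h import *
st();c=bot.read_camera('wrist')
cv2.imwrite('pics/w5.png',c['color'][...,::-1])
hsv=cv2.cvtColor(c['color'],cv2.COLOR_RGB2HSV)
w=((hsv[...,1]<70)&(hsv[...,2]>100)).astype(np.uint8)
b=blob(w,(205,60,330,330));P=fplane(c,b,.02)*1000
print(b.min(0),b.max(0),rect(P/1000),P[np.argmin(b[:,1])].round(1))"
```

```text
t 6.63 tcp [ 442.3 -333.   225.1] yaw_y -1.23 zax [-0.005  0.004 -1.   ] F [-0.3 -1.4  1. ] w 70.1 g 0.0 q [-0.69  0.22  2.02  0.    0.91 -0.67]
[229 140] [303 298] (array([ 442.8, -334.1]), array([113.3,  44.8]), 88.9) [ 442.8 -277.4   20. ]
```

View pics/w5.png

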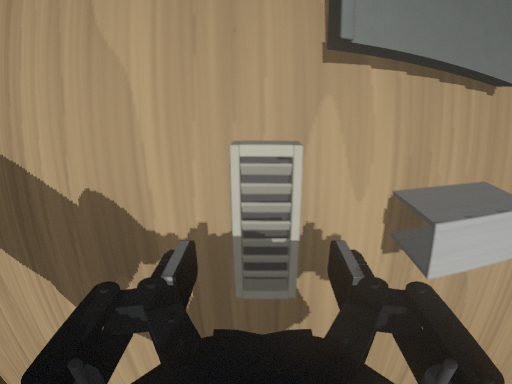

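The grille is centred between the open fingers (229-303 columns, rows 140-298), and the measured centre agrees with the TCP. Descend and grip.

Request:
drive_tool --claw '[70,70,70,38,38,38,38,38]' --pt "0 0 -0.07" --pt "0 0 -0.105" --pt "0 0 -0.105" --pt "0 0 -0.105" --pt "0 0 -0.105" --pt "0 0 -0.105" --pt "0 0 -0.105" --pt "0 0 -0.105" --yaw '[0,0,0,0,0,0,0,0]' --newtons 40

```text
time: 7.35
tool_pos: [0.4449, -0.3351, 0.1776]
tcp_rot: [2.241, 2.194, 0.001]
wrist_force: [0.1, 0.6, 6.8]
width: 0.504
grip_force: 43.3
```

```bash
python3 -c "
from h import *
st()
for x in(36,-36): print(x,toworld(x,2),toworld(x,0))"
```

```text
t 7.35 tcp [ 444.9 -335.1  177.6] yaw_y -1.2 zax [ 0.004 -0.003 -1.   ] F [0.1 0.6 6.8] w 43.0 g 43.3 q [-0.69  0.29  2.04  0.    0.81 -0.67]
36 [609.94786436  -6.44261353] [609.79581849  -8.43682567]
-36 [538.15622738  -0.96896219] [538.00418151  -2.96317433]
```

Request:
drive_tool --claw '[38,38,38,38,38,38,38,38]' --pt "0 0 0.04" --pt "0 0 0.12" --pt "0 0 0.2" --pt "0.334 0.655 0.2" --pt "0.334 0.655 0.2" --pt "0.334 0.655 0.2" --pt "0.334 0.655 0.2" --pt "0.334 0.655 0.2" --yaw '[0,0,0,-0.0175,-0.0175,-0.0175,-0.0175,-0.0175]'

```text
time: 8.02
tool_pos: [0.5385, -0.1469, 0.2758]
tcp_rot: [2.304, 2.133, 0.001]
wrist_force: [1.1, -0.6, -1.5]
width: 0.499
grip_force: 42.3
```

```bash
python3 -c "
from h import *
st()"
```

```text
t 8.02 tcp [ 538.5 -146.9  275.8] yaw_y -4.4 zax [ 0.002 -0.    -1.   ] F [ 1.1 -0.6 -1.5] w 42.6 g 42.3 q [-0.31  0.16  1.98  0.    1.   -0.23]
```

Request:
drive_tool --claw '[38,38,38,38,38,38]' --pt "0.1445 0.284 0" --pt "0.1445 0.284 0" --pt "0.1445 0.284 0" --pt "0.1445 0.284 0" --pt "0.1445 0.284 0" --pt "0.1445 0.284 0" --yaw '[0,0,0,0,0,0]'

```text
time: 8.52
tool_pos: [0.611, -0.0045, 0.2753]
tcp_rot: [2.3, 2.139, 0.001]
wrist_force: [-0.8, -0.6, -1.7]
width: 0.5
grip_force: 42.3
```

```bash
python3 - <<'E'
from h import *
st();c=bot.read_camera('wrist');st()
hsv=cv2.cvtColor(c['color'],cv2.COLOR_RGB2HSV).astype(float)
print(totray(bot.read_state()['tool_pos']*1000))
for n in range(1):
    # grille held: front edge / bottom
    w=((hsv[...,1]<70)&(hsv[...,2]>100)).astype(np.uint8)
    b=blob(w,(205,60,330,330));print(b.min(0),b.max(0))
# rails in view: outer/inner edges rows 60..150
S=cv2.GaussianBlur(hsv[...,1],(0,0),.7)
W=fcloud(c)*1000
z=W[...,2]
for v in(60,100,140,180):
    r=totray(W[v]);print(v,[(u,r[u].round(0).tolist(),int(z[v,u])) for u in range(60,450,30) if z[v,u]==z[v,u]])
E
```

```text
t 8.52 tcp [611.   -4.5 275.3] yaw_y -4.14 zax [ 0.001 -0.    -1.   ] F [-0.8 -0.6 -1.7] w 42.7 g 42.3 q [-0.05  0.25  1.87 -0.    1.02  0.02]
t 8.57 tcp [610.3  -5.8 275. ] yaw_y -4.24 zax [-0.    -0.001 -1.   ] F [-0.2  0.3 -3.5] w 43.1 g 42.3 q [-0.05  0.25  1.87 -0.    1.02  0.02]
[[36.31158996  2.6215998 ]]
[205  79] [329 328]
60 [(60, [-73.0, 112.0], 106), (90, [-53.0, 109.0], 105), (120, [-83.0, 123.0], 8), (150, [-55.0, 120.0], 8), (180, [-30.0, 117.0], 7), (210, [-5.0, 116.0], 8), (240, [19.0, 115.0], 8), (270, [42.0, 115.0], 8), (300, [65.0, 115.0], 9), (330, [82.0, 112.0], 40), (360, [83.0, 104.0], 104), (390, [141.0, 121.0], 11), (420, [143.0, 117.0], 58)]
100 [(60, [-156.0, 96.0], 1), (90, [-120.0, 92.0], 1), (120, [-83.0, 88.0], 10), (150, [-56.0, 86.0], 8), (180, [-30.0, 84.0], 8), (210, [-5.0, 83.0], 9), (240, [19.0, 83.0], 7), (270, [42.0, 83.0], 8), (300, [66.0, 83.0], 8), (330, [90.0, 84.0], 8), (360, [118.0, 86.0], 0), (390, [146.0, 88.0], 0), (420, [177.0, 91.0], 0)]
140 [(60, [-161.0, 57.0], 0), (90, [-123.0, 55.0], 0), (120, [-72.0, 57.0], 36), (150, [-47.0, 56.0], 36), (180, [-23.0, 55.0], 37), (210, [-1.0, 55.0], 37), (240, [20.0, 54.0], 37), (270, [42.0, 54.0], 37), (300, [64.0, 53.0], 24), (330, [93.0, 50.0], 0), (360, [119.0, 52.0], 1), (390, [148.0, 53.0], 1), (420, [179.0, 55.0], 1)]
180 [(60, [-168.0, 17.0], 0), (90, [-129.0, 16.0], 0), (120, [-95.0, 16.0], 0), (150, [-49.0, 25.0], 36), (180, [-25.0, 25.0], 36), (210, [-2.0, 25.0], 35), (240, [26.0, 46.0], 114), (270, [40.0, 46.0], 114), (300, [53.0, 47.0], 118), (330, [95.0, 16.0], 1), (360, [122.0, 16.0], 1), (390, [152.0, 16.0], 0), (420, [185.0, 17.0], 0)]
```

Request:
drive_tool --claw '[38,38,38,38,38,38,38]' --pt "0 0 -0.06" --pt "0 0 -0.1" --pt "0 0 -0.11" --pt "0 0 -0.116" --pt "0 0 -0.12" --pt "0 0 -0.121" --pt "0 0 -0.121" --yaw '[0,0,0,0,0,0,0]'

```text
time: 9.15
tool_pos: [0.6109, -0.007, 0.2155]
tcp_rot: [2.304, 2.133, 0.002]
wrist_force: [-0.1, 0.6, -1.5]
width: 0.505
grip_force: 42.2
```

```bash
python3 -c "
from h import *
st()"
```

```text
t 9.15 tcp [610.9  -7.  215.5] yaw_y -4.4 zax [ 0.002 -0.    -1.   ] F [-0.1  0.6 -1.5] w 43.1 g 42.2 q [-0.05  0.32  1.9  -0.    0.91  0.02]
```

Request:
drive_tool --claw '[38,38]' --pt "0 0 -0.002" --pt "0 0 -0.003" --yaw '[0,0]'

```text
time: 9.32
tool_pos: [0.6109, -0.0066, 0.2137]
tcp_rot: [2.303, 2.134, 0.002]
wrist_force: [0.2, 0.6, -1.9]
width: 0.502
grip_force: 42.4
```

Request:
drive_tool --claw '[38,38]' --pt "0 0 -0.002" --pt "0 0 -0.002" --yaw '[0,0]'

```text
time: 9.48
tool_pos: [0.6109, -0.0066, 0.2136]
tcp_rot: [2.303, 2.135, 0.001]
wrist_force: [-2.9, -0.5, 6.1]
width: 0.508
grip_force: 43.2
```

Request:
drive_tool --claw '[50,56,56,56,56,56,56,56]' --pt "0 0 0.002" --pt "0 0 0.002" --pt "0 0 0.002" --pt "0 0 0.01" --pt "0 0 0.06" --pt "0 0 0.14" --pt "0 0 0.2" --pt "0 0 0.22" --yaw '[0,0,0,0,0,0,0,0]'

```text
time: 10.15
tool_pos: [0.6123, -0.0066, 0.3279]
tcp_rot: [2.3, 2.131, 0.01]
wrist_force: [1.3, 0.0, 0.5]
width: 0.654
grip_force: 0.0
```

```bash
python3 - <<'E'
from h import *
st();c=bot.read_camera('wrist');st()
hsv=cv2.cvtColor(c['color'],cv2.COLOR_RGB2HSV)
W=fcloud(c)*1000
m=(W[...,2]>47)&(W[...,2]<66);t=totray(W);m&=(abs(t[:,:,0]if t.ndim==3 else 0)<70) if t.ndim==3 else True
P=W[m];tt=totray(P);k=(abs(tt[:,0])<70)&(abs(tt[:,1])<62);P=P[k]
print(rect(P/1000),totray(rect(P/1000)[0]),len(P))
cv2.imwrite('pics/w6.png',c['color'][...,::-1])
E
```

```text
t 10.15 tcp [612.3  -6.6 327.9] yaw_y -4.36 zax [ 0.009 -0.    -1.   ] F [1.3 0.  0.5] w 55.8 g 0.0 q [-0.05  0.2   1.83  0.    1.1   0.02]
t 10.2 tcp [612.5  -6.6 328.3] yaw_y -4.36 zax [ 0.01  -0.001 -1.   ] F [ 1.2 -0.3  1.5] w 55.9 g 0.0 q [-0.05  0.2   1.83  0.    1.1   0.02]Traceback (most recent call last):
  File "<stdin>", line 5, in <module>
  File "h.py", line 30, in totray
    def totray(p): p=np.atleast_2d(p)[:,:2]-O; return np.c_[p@TX,p@TY]
                     ~~~~~~~~~~~~~~~~~~~~~~^~
ValueError: operands could not be broadcast together with shapes (384,2,3) (2,)
```

Request:
drive_tool --claw '[56,70,70,70,70,70,70,70]' --pt "-0.345 0.704 0" --pt "-0.345 0.704 0" --pt "-0.345 0.704 0" --pt "-0.345 0.704 0" --pt "-0.345 0.704 0" --pt "-0.345 0.704 0" --pt "-0.345 0.704 0" --pt "-0.345 0.704 0" --yaw '[0.044,0.044,0.044,0.044,0.044,0.044,0.044,0.044]'

```text
time: 10.87
tool_pos: [0.4618, 0.294, 0.3202]
tcp_rot: [-2.151, -2.289, 0.003]
wrist_force: [0.1, 0.7, -0.4]
width: 0.821
grip_force: 0.0
```

```bash
cat > v.py <<'E'
from h import *
import sys
st();c=bot.read_camera('top')
cv2.imwrite(sys.argv[1],cv2.resize(c['color'][150:270,195:395,::-1],None,fx=4,fy=4,interpolation=cv2.INTER_CUBIC))
hsv=cv2.cvtColor(c['color'],cv2.COLOR_RGB2HSV)
w=((hsv[...,1]<60)&(hsv[...,2]>120)).astype(np.uint8)
for roi in((228,178,282,207),(226,206,282,234)):
    try:
        P=onplane(c,blob(w,roi),.056);r=rect(P);print(r,totray(r[0]).round(1))
    except ValueError: print("none")
W=cloud(c).reshape(-1,3)*1000;W=W[(W[:,2]>46)&(W[:,2]<70)];t=totray(W);k=(abs(t[:,0])<70)&(abs(t[:,1])<64);t=t[k]
for s in(1,-1):
    q=t[t[:,0]*s>5]
    if len(q)>20: print("depth",s,cv2.minAreaRect(q.astype(np.float32)),len(q))
E
python3 v.py pics/t6.png
```

```text
t 10.87 tcp [461.8 294.  320.2] yaw_y 3.55 zax [-0.002 -0.001 -1.   ] F [ 0.1  0.7 -0.4] w 70.1 g 0.0 q [0.52 0.09 1.97 0.   1.08 0.46]
(array([ 6.169e+02, -2.000e-01]), array([121.5,  54.7]), 86.0) [[42.5  8.8]]
(array([543.9,  67.8]), array([2.7, 2.7]), 89.9) [[-35.5  71. ]]
depth 1 ((36.892845153808594, 2.40472412109375), (44.42075729370117, 109.50655364990234), 0.1889171302318573) 474
```

View pics/t6.png

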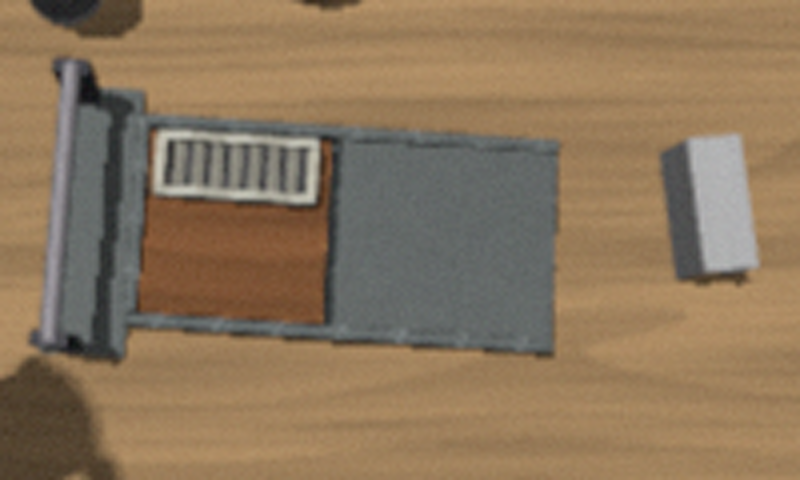

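The crop shows the first grille on the separator at crop (238,168), parallel to the rails; depth puts it at tray (36.9, 2.4) mm. Now grille A.

Request:
drive_tool --claw '[70,70,70,70,70,70]' --pt "-0.052 0.105 0" --pt "-0.052 0.105 0" --pt "-0.052 0.105 -0.1" --pt "-0.052 0.105 -0.19" --pt "-0.052 0.105 -0.19" --pt "-0.052 0.105 -0.19" --yaw '[0,0,0,0,0,0]'

```text
time: 11.42
tool_pos: [0.4349, 0.3432, 0.2211]
tcp_rot: [-2.15, -2.288, 0.018]
wrist_force: [-0.9, -0.4, 1.0]
width: 0.821
grip_force: 0.0
```

```bash
python3 -c "
from h import *
st();c=bot.read_camera('wrist');st()
hsv=cv2.cvtColor(c['color'],cv2.COLOR_RGB2HSV)
w=((hsv[...,1]<70)&(hsv[...,2]>100)).astype(np.uint8)
b=blob(w,(205,60,330,330));P=fplane(c,b,.02)
print(b.min(0),b.max(0),rect(P))"
```

```text
t 11.42 tcp [434.9 343.2 221.1] yaw_y 3.57 zax [-0.01  -0.007 -1.   ] F [-0.9 -0.4  1. ] w 70.1 g 0.0 q [ 0.62  0.23  2.02 -0.    0.91  0.56]
t 11.47 tcp [436.5 344.1 224.1] yaw_y 3.54 zax [-0.005 -0.004 -1.   ] F [-0.   0.7  0.3] w 70.0 g 0.0 q [ 0.62  0.22  2.02 -0.    0.91  0.56]
[232 131] [308 244] (array([435.2, 366.7]), array([44.7, 72.2]), 3.6)
```

Request:
drive_tool --claw '[70,70,70,38,38,38,38,38]' --pt "0 0 -0.06" --pt "0 0 -0.096" --pt "0 0 -0.096" --pt "0 0 -0.096" --pt "0 0 -0.096" --pt "0 0 -0.096" --pt "0 0 -0.096" --pt "0 0 -0.096" --yaw '[0,0,0,0,0,0,0,0]' --newtons 40

```text
time: 12.13
tool_pos: [0.4391, 0.3461, 0.1815]
tcp_rot: [2.151, 2.288, 0.008]
wrist_force: [0.1, -0.6, 6.8]
width: 0.503
grip_force: 42.7
```

```bash
python3 -c "
from h import *
st()"
```

```text
t 12.13 tcp [439.1 346.1 181.5] yaw_y 3.55 zax [ 0.004  0.003 -1.   ] F [ 0.1 -0.6  6.8] w 43.0 g 42.7 q [ 0.62  0.29  2.04 -0.    0.82  0.56]
```

Request:
drive_tool --claw '[38,38,38,38,38,38,38,38]' --pt "0 0 0.05" --pt "0 0 0.12" --pt "0 0 0.2" --pt "0 0 0.28" --pt "0.05 -0.172 0.28" --pt "0.05 -0.172 0.28" --pt "0.1 -0.344 0.28" --pt "0.1 -0.344 0.28" --yaw '[0,0,0,0,-0.044,-0.044,-0.044,-0.044]'

```text
time: 12.8
tool_pos: [0.4842, 0.1839, 0.3201]
tcp_rot: [2.302, 2.136, 0.003]
wrist_force: [0.8, 0.5, -1.9]
width: 0.502
grip_force: 41.8
```

Request:
drive_tool --claw '[38,38,38,38,38,38,38,38]' --pt "0.102 -0.349 0" --pt "0.102 -0.349 0" --pt "0.102 -0.349 0" --pt "0.102 -0.349 0" --pt "0.102 -0.349 0" --pt "0.102 -0.349 0" --pt "0.102 -0.349 -0.08" --pt "0.102 -0.349 -0.1" --yaw '[0,0,0,0,0,0,0,0]'

```text
time: 13.47
tool_pos: [0.5336, 0.0107, 0.266]
tcp_rot: [-2.304, -2.132, 0.004]
wrist_force: [-1.9, -0.9, -1.8]
width: 0.502
grip_force: 41.8
```

```bash
python3 -c "
from h import *
st();bot.read_camera('wrist');st();print(totray(bot.read_state()['tool_pos']*1000))"
```

```text
t 13.47 tcp [533.6  10.7 266. ] yaw_y -4.43 zax [-0.004  0.001 -1.   ] F [-1.9 -0.9 -1.8] w 42.9 g 41.8 q [-0.03  0.13  2.04  0.    0.98  0.05]
t 13.52 tcp [532.3  11.2 264.2] yaw_y -4.37 zax [-0.009  0.001 -1.   ] F [-1.1 -0.5 -3. ] w 42.9 g 41.8 q [-0.03  0.13  2.04  0.    0.98  0.05]
[[-42.72182241  13.66545718]]
```

Request:
drive_tool --claw '[38,38,38,38,38,38,38,38]' --pt "0.007 -0.024 0" --pt "0.007 -0.024 0" --pt "0.007 -0.024 -0.04" --pt "0.007 -0.024 -0.07" --pt "0.007 -0.024 -0.09" --pt "0.007 -0.024 -0.098" --pt "0.007 -0.024 -0.1" --pt "0.007 -0.024 -0.1" --yaw '[0,0,0,0,0,0,0,0]'

```text
time: 14.18
tool_pos: [0.5391, -0.0011, 0.2193]
tcp_rot: [2.304, 2.135, 0.001]
wrist_force: [0.1, -0.7, -2.7]
width: 0.503
grip_force: 41.8
```

Request:
drive_tool --claw '[38,38]' --pt "0 0 -0.002" --pt "0 0 -0.003" --yaw '[0,0]'

```text
time: 14.35
tool_pos: [0.5393, -0.0012, 0.2182]
tcp_rot: [2.303, 2.134, 0.002]
wrist_force: [0.5, 0.3, -0.8]
width: 0.503
grip_force: 41.8
```

```bash
python3 -c "
from h import *
st();print(totray(bot.read_state()['tool_pos']*1000))"
```

```text
t 14.35 tcp [539.3  -1.2 218.2] yaw_y -4.36 zax [ 0.002 -0.    -1.   ] F [ 0.5  0.3 -0.8] w 43.0 g 41.8 q [-0.05  0.2   2.06  0.    0.88  0.03]
[[-34.86381089   1.81423986]]
```

Request:
drive_tool --claw '[38,38]' --pt "-0.002 0 -0.002" --pt "-0.002 0 -0.003" --yaw '[0,0]'

```text
time: 14.52
tool_pos: [0.5386, -0.0013, 0.2175]
tcp_rot: [2.303, 2.134, 0.003]
wrist_force: [-2.5, 1.0, 9.4]
width: 0.502
grip_force: 43.0
```

Request:
drive_tool --claw '[38,38]' --pt "0 0 -0.001" --pt "0 0 -0.001" --yaw '[0,0]'

```text
time: 14.68
tool_pos: [0.5386, -0.0013, 0.2174]
tcp_rot: [2.303, 2.134, 0.003]
wrist_force: [-2.0, 0.4, 9.4]
width: 0.496
grip_force: 42.9
```

Request:
drive_tool --claw '[50,54,54,54,54,54,54,54]' --pt "0 0 0.004" --pt "0 0 0.004" --pt "0 0 0.004" --pt "0 0 0.012" --pt "0 0 0.06" --pt "0 0 0.14" --pt "0 0 0.2" --pt "0 0 0.22" --yaw '[0,0,0,0,0,0,0,0]'

```text
time: 15.35
tool_pos: [0.5395, -0.0014, 0.3307]
tcp_rot: [2.3, 2.131, 0.009]
wrist_force: [1.2, 0.1, 1.4]
width: 0.633
grip_force: 0.0
```

Request:
drive_tool --claw '[54,60,60,60,60,60,60,60]' --pt "0.08 -0.6 0" --pt "0.08 -0.6 0" --pt "0.08 -0.6 0" --pt "0.08 -0.6 0" --pt "0.08 -0.6 0" --pt "0.08 -0.6 0" --pt "0.08 -0.6 0" --pt "0.08 -0.6 0" --yaw '[-0.3,-0.3,-0.3,-0.3,-0.3,-0.3,-0.3,-0.3]'

```text
time: 16.02
tool_pos: [0.5776, -0.3068, 0.3247]
tcp_rot: [3.024, 0.842, -0.0]
wrist_force: [-0.2, 1.2, 0.5]
width: 0.701
grip_force: 0.0
```

```bash
python3 v.py pics/t7.png; python3 - <<'E'
from h import *
for n in ('top','side'):
    c=bot.read_camera(n);w=cloud(c);m=(w[...,2]>.052)&(w[...,2]<.075)&(abs(w[...,0]-.582)<.07)&(abs(w[...,1]+.33)<.045)
    print(n,"marker",rect(w[m]) if m.sum()>9 else 0,m.sum())
c=bot.read_camera('top');w=cloud(c).reshape(-1,3)*1000;t=totray(w);k=(w[:,2]>96)&(w[:,2]<112)&(abs(t[:,0])<70)&(abs(t[:,1]-115)<25);print("bar",np.median(t[k],0),k.sum(),np.polyfit(t[k][:,0],t[k][:,1],1))
c=bot.read_camera('side');w=cloud(c).reshape(-1,3)*1000;t=totray(w);k=(w[:,2]>96)&(w[:,2]<112)&(abs(t[:,0])<70)&(abs(t[:,1]-115)<25);print("bar",np.median(t[k],0),k.sum(),np.polyfit(t[k][:,0],t[k][:,1],1),np.percentile(w[k][:,2],95))
E
```

```text
t 16.02 tcp [ 577.6 -306.8  324.7] yaw_y -58.89 zax [ 0.001 -0.003 -1.   ] F [-0.2  1.2  0.5] w 59.9 g 0.0 q [-0.53  0.28  1.73 -0.    1.12  0.5 ]
(array([617.1,   1.1]), array([124.2,  54.7]), 85.8) [[42.6 10.1]]
(array([533.6,   5.4]), array([123.2,  58.1]), 85.8) [[-41.   8.]]
depth 1 ((36.94470977783203, 2.3151283264160156), (109.71292114257812, 44.48581314086914), 89.7938003540039) 487
depth -1 ((-35.54194641113281, 5.0030364990234375), (117.18008422851562, 43.85047149658203), 89.87517547607422) 486
top marker (array([ 581.7, -329.7]), array([89.9, 38.2]), 3.7) 268
side marker (array([ 581.5, -331.3]), array([89.8, 46.3]), 2.5) 307
bar [ -0.40643147 112.93633479] 260 [1.00653433e-03 1.13028639e+02]
bar [ -2.46625871 115.90204563] 318 [-1.43015898e-03  1.15251848e+02] 107.45376266033743
```

Request:
drive_tool --claw '[60,60,60,60,60,60,60,60]' --pt "0.009 -0.058 0" --pt "0.009 -0.058 0" --pt "0.009 -0.058 0" --pt "0.009 -0.058 0" --pt "0.009 -0.058 0" --pt "0.009 -0.058 -0.08" --pt "0.009 -0.058 -0.12" --pt "0.009 -0.058 -0.12" --yaw '[-0.154,-0.154,-0.154,-0.154,-0.154,-0.154,-0.154,-0.154]'

```text
time: 16.93
tool_pos: [0.58, -0.3273, 0.2594]
tcp_rot: [-3.133, -0.116, 0.014]
wrist_force: [-1.9, 1.4, -1.2]
width: 0.703
grip_force: 0.0
```

```bash
python3 - <<'E'
from h import *
st();c=bot.read_camera('wrist');st()
W=fcloud(c).reshape(-1,3);m=(W[:,2]>.056)&(W[:,2]<.07)&(abs(W[:,0]-.582)<.08)&(abs(W[:,1]+.33)<.06)
print(rect(W[m]),m.sum())
c=bot.read_camera('top');w=cloud(c).reshape(-1,3)*1000;t=totray(w);k=(w[:,2]>50)&(w[:,2]<64)&(abs(t[:,0])<70)&(abs(t[:,1])<64);t=t[k]
for s in(1,-1):
    q=t[t[:,0]*s>5];print(np.percentile(q,[1,5,50,95,99],axis=0).round(1).tolist())
E
```

```text
t 16.93 tcp [ 580.  -327.3  259.4] yaw_y -85.77 zax [-0.009  0.006 -1.   ] F [-1.9  1.4 -1.2] w 60.0 g 0.0 q [-0.55  0.37  1.75  0.    1.03  0.95]
t 16.98 tcp [ 580.8 -328.   261.9] yaw_y -85.83 zax [-0.006  0.004 -1.   ] F [-0.1  0.8 -0.6] w 60.0 g 0.0 q [-0.55  0.37  1.75  0.    1.04  0.95]
(array([ 581. , -330.2]), array([90.6, 36.3]), 4.2) 7885
[[14.9, -52.0], [15.6, -49.7], [37.0, 4.6], [57.5, 54.5], [58.8, 56.7]]
[[-57.4, -53.1], [-56.6, -50.7], [-34.5, 3.5], [-14.7, 53.7], [-13.7, 55.5]]
```

Request:
drive_tool --claw '[60,60,60,60,30,30,30,30]' --pt "0 0 -0.07" --pt "0 0 -0.125" --pt "0 0 -0.125" --pt "0 0 -0.125" --pt "0 0 -0.125" --pt "0 0 -0.125" --pt "0 0 -0.125" --pt "0 0 -0.125" --yaw '[0,0,0,0,0,0,0,0]' --newtons 35

```text
time: 17.7
tool_pos: [0.5836, -0.3311, 0.2061]
tcp_rot: [3.137, 0.107, 0.008]
wrist_force: [-0.5, 0.1, 6.5]
width: 0.416
grip_force: 36.3
```

Request:
drive_tool --claw '[30,30]' --pt "0 0 0" --pt "0 0 0.01" --yaw '[0,0]'

```text
time: 17.87
tool_pos: [0.5826, -0.3305, 0.209]
tcp_rot: [3.139, 0.108, 0.002]
wrist_force: [0.5, 0.1, -1.9]
width: 0.415
grip_force: 35.4
```

```bash
python3 -c "
from h import *
st();print(toworld(0,114.7),toworld(0,115))"
```

```text
t 17.87 tcp [ 582.6 -330.5  209. ] yaw_y -86.08 zax [ 0.002 -0.001 -1.   ] F [ 0.5  0.1 -1.9] w 35.4 g 35.4 q [-0.55  0.43  1.77  0.    0.94  0.95]
[582.61983069 108.66806614] [582.64263757 108.96719796]
```

Request:
drive_tool --claw '[30,30,30,30,30,30,30,30]' --pt "0 0 0.06" --pt "0 0 0.14" --pt "0 0 0.2" --pt "0 0 0.254" --pt "0 0.08 0.254" --pt "0 0.16 0.254" --pt "0 0.24 0.254" --pt "0 0.32 0.254" --yaw '[0,0,0,0,-0.02,-0.0465,-0.0465,-0.0465]'

```text
time: 18.53
tool_pos: [0.5816, -0.169, 0.3355]
tcp_rot: [3.139, -0.124, 0.001]
wrist_force: [1.1, 1.0, -1.0]
width: 0.415
grip_force: 35.5
```

Request:
drive_tool --claw '[30,30,30,30,30,30,30,30]' --pt "0.002 0.08 0" --pt "0.002 0.16 0" --pt "0.002 0.24 0" --pt "0.002 0.32 0" --pt "0.002 0.4 0" --pt "0.002 0.48 0" --pt "0.002 0.54 0" --pt "0.002 0.557 0" --yaw '[0,0,0,0,0,0,0,0]'

```text
time: 19.2
tool_pos: [0.5825, 0.1124, 0.3353]
tcp_rot: [-3.137, 0.116, -0.001]
wrist_force: [-0.1, -0.5, -2.4]
width: 0.417
grip_force: 35.6
```

```bash
python3 - <<'E'
from h import *
st();bot.read_camera('top');st();print(totray(bot.read_state()['tool_pos']*1000))
for n in('top','side'):
    c=bot.read_camera(n);w=cloud(c).reshape(-1,3)*1000;t=totray(w)
    k=(w[:,2]>98)&(w[:,2]<112)&(abs(t[:,0])<74)&(abs(t[:,0])>48)&(abs(t[:,1]-115)<25);print(n,"bar",np.median(t[k],0) if k.sum() else 0,k.sum())
    k=(w[:,2]>130)&(w[:,2]<190)&(abs(t[:,0])<60)&(abs(t[:,0])>15)&(abs(t[:,1]-115)<60)
    if k.sum()>5: print("marker",np.percentile(np.c_[t[k],w[k][:,2]],[2,50,98],axis=0).round(1).tolist(),k.sum())
E
```

```text
t 19.2 tcp [582.5 112.4 335.3] yaw_y -94.25 zax [ 0.     0.002 -1.   ] F [-0.1 -0.5 -2.4] w 35.6 g 35.6 q [0.15 0.16 1.86 0.   1.12 1.79]
t 19.25 tcp [582.7 111.9 335.2] yaw_y -94.23 zax [ 0.     0.001 -1.   ] F [ 0.7 -0.1 -1.5] w 35.3 g 35.6 q [0.15 0.16 1.86 0.   1.12 1.79]
[[ -0.15382803 117.90715275]]
top bar [-61.66717613 113.24031116] 45
marker [[-47.6, 103.7, 131.8], [-44.1, 123.3, 189.2], [-25.1, 135.1, 189.9]] 18
side bar [-51.94015829 116.37785965] 109
marker [[-47.1, 98.0, 131.1], [-28.8, 132.3, 157.5], [41.8, 134.4, 188.9]] 610
```

Request:
drive_tool --claw '[30,30,30,30]' --pt "0 0 -0.03" --pt "0 0 -0.03" --pt "0 0 -0.03" --pt "0 0 -0.03" --yaw '[0,0,0,0]'

```text
time: 19.68
tool_pos: [0.5832, 0.1069, 0.3198]
tcp_rot: [3.139, -0.125, -0.001]
wrist_force: [-0.1, -0.5, -1.0]
width: 0.415
grip_force: 35.6
```

```bash
python3 - <<'E'
from h import *
st();print(totray(bot.read_state()['tool_pos']*1000))
c=bot.read_camera('wrist');w=fcloud(c).reshape(-1,3)*1000;t=totray(w)
k=(w[:,2]>98)&(w[:,2]<110)&(abs(t[:,0])<74)&(abs(t[:,0])>48)&(abs(t[:,1]-115)<25);print("bar",np.percentile(t[k],[2,50,98],axis=0).round(1) if k.sum() else 0,k.sum())
k=(w[:,2]>118)&(w[:,2]<185)&(abs(t[:,0])<55)&(abs(t[:,1]-115)<60)
print("marker/fingers",np.percentile(np.c_[t[k],w[k][:,2]],[1,50,99],axis=0).round(1).tolist(),k.sum())
cv2.imwrite('pics/w8.png',c['color'][...,::-1])
E
```

```text
t 19.68 tcp [583.2 106.9 319.8] yaw_y -94.55 zax [-0. -0. -1.] F [-0.1 -0.5 -1. ] w 35.5 g 35.6 q [ 0.14  0.18  1.87 -0.    1.09  1.79]
[[  0.75550982 112.95604342]]
bar [[ 48.6 107.8]
 [ 61.4 113.5]
 [ 73.9 119.1]] 794
marker/fingers [[-30.6, 84.4, 130.6], [11.3, 113.0, 177.3], [42.9, 141.5, 183.7]] 13776
```

View pics/w8.png

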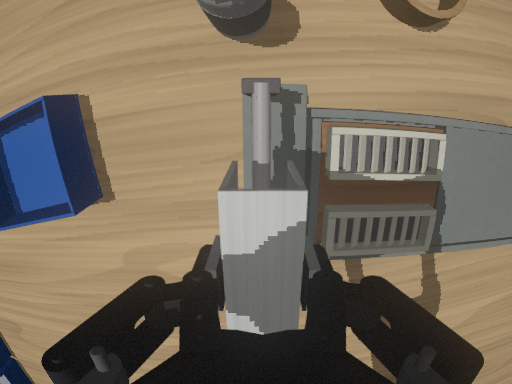

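The view shows both grilles side by side on the separator and the bar (columns 252-272) centred between the marker's legs (222 and 305). I'll lower it onto the bar.

Request:
drive_tool --claw '[30,30,30,30,30,30,30,30]' --pt "0 0 -0.03" --pt "0 0 -0.06" --pt "0 0 -0.09" --pt "0 0 -0.11" --pt "0 0 -0.122" --pt "0 0 -0.13" --pt "0 0 -0.134" --pt "0 0 -0.134" --yaw '[0,0,0,0,0,0,0,0]'

```text
time: 20.4
tool_pos: [0.5833, 0.1082, 0.2528]
tcp_rot: [-3.139, 0.122, -0.0]
wrist_force: [-0.1, 0.8, -1.0]
width: 0.416
grip_force: 35.6
```

Request:
drive_tool --claw '[30,30]' --pt "0 0 -0.003" --pt "0 0 -0.004" --yaw '[0,0]'

```text
time: 20.57
tool_pos: [0.5837, 0.1083, 0.2521]
tcp_rot: [-3.139, 0.122, -0.003]
wrist_force: [-2.3, -0.9, 5.5]
width: 0.416
grip_force: 36.4
```

Request:
drive_tool --claw '[30,30]' --pt "0 0 -0.002" --pt "0 0 -0.003" --yaw '[0,0]'

```text
time: 20.73
tool_pos: [0.5838, 0.1083, 0.2521]
tcp_rot: [-3.139, 0.122, -0.003]
wrist_force: [-5.7, -1.3, 14.6]
width: 0.415
grip_force: 37.4
```

Request:
drive_tool --claw '[36,37,38,40,44,52,60,60]' --pt "0 0 0.003" --pt "0 0 0.003" --pt "0 0 0.003" --pt "0 0 0.003" --pt "0 0 0.003" --pt "0 0 0.003" --pt "0 0 0.003" --pt "0 0 0.003" --yaw '[0,0,0,0,0,0,0,0]'

```text
time: 21.4
tool_pos: [0.5831, 0.1082, 0.2505]
tcp_rot: [3.139, -0.122, -0.001]
wrist_force: [0.7, -0.4, -1.1]
width: 0.703
grip_force: 0.0
```

Request:
drive_tool --claw '[60,60,60,60,60,60,60,60]' --pt "0 0 0.01" --pt "0 0 0.04" --pt "0 0 0.1" --pt "0 0 0.18" --pt "0 0 0.26" --pt "-0.1 0 0.3" --pt "-0.2 0 0.3" --pt "-0.2 0 0.3" --yaw '[0,0,0,0,0,0,0,0]'

```text
time: 22.07
tool_pos: [0.4807, 0.1082, 0.403]
tcp_rot: [-3.139, 0.122, -0.002]
wrist_force: [-0.3, -1.2, -0.4]
width: 0.709
grip_force: 0.0
```

```bash
python3 - <<'E'
from h import *
st()
for n in('top','side'):
    c=bot.read_camera(n);w=cloud(c).reshape(-1,3)*1000;t=totray(w)
    k=(w[:,2]>103)&(w[:,2]<125)&(abs(t[:,0])<70)&(abs(t[:,1]-115)<40)&(w[:,2]>106)
    r=cv2.minAreaRect(t[k].astype(np.float32));print(n,"marker",np.round(r[0],1),np.round(r[1],1),r[2],"z",np.percentile(w[k][:,2],[5,50,95]).round(1))
    k=(w[:,2]>50)&(w[:,2]<64)&(abs(t[:,0])<70)&(abs(t[:,1])<64);q=t[k]
    for s in(1,-1):
        p=q[q[:,0]*s>5]
        if len(p)>20:print(np.percentile(p,[1,50,99],axis=0).round(1).tolist())
    k=(w[:,2]>25)&(w[:,2]<45)&(abs(t[:,0])<10)&(abs(t[:,1])<55);print("sep z",np.median(w[k][:,2]).round(1))
E
```

```text
t 22.07 tcp [480.7 108.2 403. ] yaw_y -94.45 zax [ 0.002  0.001 -1.   ] F [-0.3 -1.2 -0.4] w 60.5 g 0.0 q [ 0.17 -0.08  1.99  0.    1.24  1.82]
top marker [ 31.6 113.6] [75.6 33.5] 4.808385848999023 z [106.6 108.8 111.6]
[[15.0, -51.9], [37.5, 3.6], [58.6, 56.6]]
[[-57.3, -53.0], [-35.2, 3.0], [-13.8, 55.6]]
sep z 35.8
side marker [  0.8 113.7] [136.6  38.1] 0.47816184163093567 z [106.8 109.3 111.1]
[[14.3, -53.7], [37.1, -6.8], [59.3, 45.5]]
[[-57.5, -53.9], [-38.4, 8.4], [-13.5, 56.7]]
sep z 36.6
```

Request:
drive_tool --claw '[60,60,60,60,60,60]' --pt "-0.1 0.3 0" --pt "-0.1 0.3 0" --pt "-0.1 0.3 0" --pt "-0.1 0.3 0" --pt "-0.1 0.3 0" --pt "-0.1 0.3 0" --yaw '[0,0,0,0,0,0]'

```text
time: 22.67
tool_pos: [0.4331, 0.2598, 0.4007]
tcp_rot: [3.139, -0.116, 0.001]
wrist_force: [0.0, 0.1, -0.4]
width: 0.702
grip_force: 0.0
```

```bash
python3 - <<'E'
from h import *
st()
c=bot.read_camera('top');w=cloud(c).reshape(-1,3)*1000;t=totray(w)
k=(w[:,2]>100)&(w[:,2]<120)&(abs(t[:,0])<65)&(abs(t[:,1]-114)<30)
wide=k&(abs(t[:,1]-114)>8)
print("marker x",np.percentile(t[wide][:,0],[2,98]),"y",np.percentile(t[k&(abs(t[:,0])<40)][:,1],[2,98]))
k&=abs(t[:,0])<40
print(np.linalg.lstsq(np.c_[t[k],np.ones(k.sum())],w[k][:,2],rcond=None)[0].round(3),k.sum())
k=(w[:,2]>25)&(w[:,2]<45)&(abs(t[:,0])<10)&(abs(t[:,1]+64)<10);print("trail",np.percentile(t[k&(w[:,2]>33)][:,1],2))
E
```

```text
t 22.67 tcp [433.1 259.8 400.7] yaw_y -94.24 zax [ 0. -0. -1.] F [ 0.   0.1 -0.4] w 60.0 g 0.0 q [ 0.49 -0.06  1.96 -0.    1.23  2.14]
marker x [-44.94670678  41.75700067] y [ 96.60459046 131.81759298]
[-2.00000e-03 -3.00000e-03  1.08921e+02] 455
trail -61.02459780245834
```

Everything is in place: the separator's trailing edge is at -61 mm, both grilles are aligned, and the marker hangs level and centred on the bar. Handing in.

```bash
python3 -c "
from workcell import bot
print(bot.finish_job())"
```

```text
the job is handed in; nothing more can be done
None
```

I handed the job in at about 23 s: the separator is home, both grilles lie on it squarely above the lower two (within about 2 mm), and the marker hangs level near the bar's middle; no verdict came back.

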